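# Load the sample carrier from the block bath in reverse order

### The job

Move the four sample bottles out of the block bath into the steel carrier, one bottle in each hole and in reverse order: the carrier is turned end for end when it goes into the test cabinet, so the bottle that is leftmost now, as the robot faces them, goes into the rightmost hole, and so on along the row. Lower each one until it stands upright on the carrier's base before letting go, do not drop or tip any, and leave the beaker, jar and tape beside the work where they are.

Things in the scene. Friction and masses are not known exactly. Their poses are not given: they have to be found in the camera images.
- block_bath: Grey low dry-block bath, 90 x 306 x 34 mm, dark display and knob on its white front, fixed. It holds four aluminium blocks in a row along its y axis, at y = +108, +36, -36, -108 mm, x = 0. Origin: centre of its underside, on the worktop; x away from its front, y to the left as the robot sees it. Turned up to 0.18 rad, behind or in front of the carrier.
- carrier: Low steel carrier, 84 x 300 mm, 340 over its end lugs, fixed. Origin: centre of its underside, on the worktop; x ahead, y left along the row. Its guide plate (top 25 mm above the worktop) has four round holes 61 mm wide at x = 0, y = +108, +36, -36, -108 mm; bottles stand on the base plate 5 mm above the worktop. End plates 48 mm high. Turned up to 0.18 rad, behind or in front of the bath.
- oil_bottle: Tallest bottle: yellowish, 45 mm wide straight round body up to about 80 mm, narrow black cap 24 mm wide from 90 mm to the top at 112 mm; 0.15 kg. Origin: centre of its underside; z is its upright axis. Starts upright in its block in the bath, underside 24 mm above the worktop.
- amber_bottle: Short stout amber bottle with a white cap: 37 mm wide round body, straight up to about 45 mm, cap 25 mm wide from 57 mm to the top at 75 mm; 0.09 kg. Origin: centre of its underside; z is its upright axis. Starts upright in its block in the bath, underside 24 mm above the worktop.
- slim_bottle: Slim amber dropper bottle with a long black cap: body 33 mm wide up to about 50 mm, straight round cap 21 mm wide from 56 mm to the top at 86 mm; 0.05 kg. Origin: centre of its underside; z is its upright axis. Starts upright in its block in the bath, underside 24 mm above the worktop.
- clear_bottle: Smallest bottle: clear dropper bottle with a long white ribbed cap: body 29 mm wide up to 40 mm, cap 20 mm wide from 40 mm to the top at 70 mm; 0.05 kg. Origin: centre of its underside; z is its upright axis. Starts upright in its block in the bath, underside 24 mm above the worktop.
- block_oil: Pale aluminium block, 71.5 x 71.5 x 30 mm, with one round bore 54 mm wide, 20 mm deep; the tall yellowish bottle starts in it. Fixed in one of the bath's four places (which one changes), so it still marks that bottle's first place when emptied. Origin: centre of its underside, 14 mm above the worktop; top at 44 mm; axes parallel to the bath's.
- block_amber: Pale aluminium block, 71.5 x 71.5 x 30 mm, with one round bore 46 mm wide, 20 mm deep; the stout amber bottle starts in it. Fixed in one of the bath's four places (which one changes), so it still marks that bottle's first place when emptied. Origin: centre of its underside, 14 mm above the worktop; top at 44 mm; axes parallel to the bath's.
- block_slim: Pale aluminium block, 71.5 x 71.5 x 30 mm, with one round bore 42 mm wide, 20 mm deep; the slim amber dropper bottle starts in it. Fixed in one of the bath's four places (which one changes), so it still marks that bottle's first place when emptied. Origin: centre of its underside, 14 mm above the worktop; top at 44 mm; axes parallel to the bath's.
- block_clear: Pale aluminium block, 71.5 x 71.5 x 30 mm, with one round bore 38 mm wide, 20 mm deep; the clear dropper bottle starts in it. Fixed in one of the bath's four places (which one changes), so it still marks that bottle's first place when emptied. Origin: centre of its underside, 14 mm above the worktop; top at 44 mm; axes parallel to the bath's.
- cup_beaker: Empty glass beaker, 66 mm wide, 70 mm high, loose, a bystander left (+y) of the work. Origin: about the centre of its underside.
- cream_jar: White ointment jar with a pale lid, 51 mm wide, 40 mm high, loose, a bystander right (-y) of the work. Origin: centre of its underside.
- tape_ring: Roll of black tape lying flat, 60 mm wide, 18 mm high, loose, a bystander right (-y) of the work. Origin: centre of its underside.
Not all that is in view belongs to the job. What is shaped like the oil_bottle but yellow is not meant. What is shaped like the clear_bottle but pink is not meant.

How it is judged:
By the outcome, as a careful person would: the job done as asked, in the order asked, and still so for the second after the job is handed in, with the robot touching nothing.
It also fails if it takes over 104 s, if anything falls off the work surface, if the arm or the gripper's body presses on something with over 40 N, if the wrist force passes 120 N, or if a joint passes its speed limit or range.

### The arm

A 7-joint arm with a two-finger parallel gripper is mounted at the origin on a cart in front of the work surface, level with it; the furniture and walls round the work are solid. World frame = base frame: x ahead of the robot, y to its left, z up, the work surface at z = 0. Lengths are in mm, angles in rad, forces in N, time in s.
With the tool pointing down it reaches from about 350 to 900 mm from the base axis. Payload 8.1 kg.
Tool frame: the origin (TCP) lies between the finger pads; the fingertips stand 19 mm ahead of it and the grasp point (between the pads) is the TCP; z points along the fingers, y is the direction in which the jaws open and shut (so a half turn about z gives the same grasp; the last joint's range is limited). The gripper opens to 92 mm and grips with 3 to 60 N. Pads are 19 mm wide; open, the fingers measure 130 mm over their backs; the gripper's body (75 mm by 190 mm) begins 47 mm behind the grasp point.
Start: joints at [1.244, 0.434, 0.025, 1.573, -0.012, 1.134, -0.075], TCP at [138.685, -609.432, 245.742] pointing down, gripper open.
Joint ranges: [-2.62, 2.62], [-0.44, 2.09], [-1.27, 1.32], [0.08, 2.57], [-1.32, 4.46], [0.12, 2], [-2.74, 2.74]. Speed limits (rad/s): [2.22, 2.22, 3.01, 3.01, 3.14, 3.14, 3.14].

### API

Orientations are given as [roll, pitch, yaw] about the fixed x, y, z axes, in that order (R = Rz(yaw) Ry(pitch) Rx(roll)).
In Python, from station import get_state, optics, job_done gives the robot as it stands. The module is installed in compiled form; this text tells all that it offers.
- The arm moves only by the shell command python3 -m inch 'ROWS'. ROWS is JSON, a list of rows, each a list of 3 entries, a list of its own where there are three numbers: the closure, from 0 (fully open) to 1 (shut), then the shift along the tool's x, y, z in mm, then the turn about the tool's z in rad. In form: [[grip, [dx, dy, dz], turn], ...]. A call has 1 to 20 rows; each row is the pose to reach, as a shift and turn from the pose measured when the call began, along the tool's axes at that moment; what a row does not reach only later rows make up. A row lasts 1/8 s, in which the tool goes at most 62.5 mm and 10.7 degrees, less where a joint would pass 70% of its speed; a pose out of reach is approached as far as the arm can. A call with a gripper value outside its range is refused whole. The fingers move at their own pace and stop on an object; the grip force is fixed at half the most. Time passes only in rows, so rows that repeat a pose let the fingers close. It gives the time, the measured TCP pose, the force and the opening at its end, in the units of the state.
- get_state(): the state, without advancing time (a new reading comes with each control period).
- optics.snapshot(name): name is "side" or "top" or "wrist"; returns (picture, depth): 480x640x3 uint8, red, green, blue; 480x640 float32, mm along the optical axis (not along the pixel's ray), 0 where there is no reading.
- optics.get_calibration(name): a dict with "fx", "fy", "cx", "cy" (pixels), "rvec" (rotation vector, rad) and "tvec" (3), from world to camera coordinates, as OpenCV has them; the wrist camera has in their place "T_tool_cam" (4x4, takes a point from camera to tool coordinates, whose origin is the TCP and whose axes are the flange's). Camera axes: x right, y down, z forward; pixel columns grow to the right and rows downward; lengths in mm; the calibration is good to about 2 mm. A picture is of the moment at which its call begins: read the wrist's pose just before it. get_calibration takes no time and is no camera call.
- job_done(): hands the job in, once; it reports no verdict.
The state is a dict: "time": time; "joints": joint angles; "qvel": joint speeds; "joint_efforts": joint torques, N m; "eef_pos": TCP position; "orientation": TCP orientation; "contact_force": force on the tool from outside, world axes, zero at the start; "torque": the same for the moment, N m; "finger_gap": finger opening in mm.
Only numpy, scipy, OpenCV 4.12 (cv2) and the standard library are available. Lean on these libraries where they do the work, as an engineer would, in place of code of your own. Each camera call takes 0.05 s, during which the arm holds its last target. There are 200 camera calls.

## Working session

There is one attempt and no reset: what is moved stays moved. The work goes in short steps, Python scripts to look and compute and a shell command to move; the robot and the scene stay as the last step left them, time stands still between calls to the robot, and variables do not carry over. Pictures are saved under pics/ and viewed, about 12 in all and at most 16, crops included, and the job is handed in when it is done.

```bash
mkdir -p pics; cat > h.py <<'E'
import numpy as np, cv2
from station import get_state, optics, job_done
from scipy.spatial.transform import Rotation as Ro
def snap(n,f):
    p,d=optics.snapshot(n); cv2.imwrite(f'pics/{f}.png',p[:,:,::-1]); np.savez(f'pics/{f}.npz',d=d,s=np.array([0])); return p,d
def cam(n,st=None):
    c=optics.get_calibration(n)
    if n=='wrist':
        T=np.eye(4);T[:3,:3]=Ro.from_euler('xyz',st['orientation']).as_matrix();T[:3,3]=st['eef_pos']
        W=T@np.array(c['T_tool_cam'])
    else:
        M=np.eye(4);M[:3,:3]=Ro.from_rotvec(np.ravel(c['rvec'])).as_matrix();M[:3,3]=np.ravel(c['tvec']);W=np.linalg.inv(M)
    return c,W
def ray(n,u,v,st=None):
    c,W=cam(n,st); return W[:3,3],W[:3,:3]@np.array([(u-c['cx'])/c['fx'],(v-c['cy'])/c['fy'],1])
def at_z(n,u,v,z,st=None):
    o,r=ray(n,u,v,st); return o+r*(z-o[2])/r[2]
def at_d(n,u,v,d,st=None):
    o,r=ray(n,u,v,st); return o+r*d
E
python3 - <<'E'
from h import *
print(get_state())
for n in('top','side'):
    snap(n,n+'0'); c,W=cam(n); print(n,c,W[:3,3])
print(optics.get_calibration('wrist'))
E
```

```text
{'time': 0.0, 'joints': array([ 1.24442047,  0.43519283,  0.02492633,  1.5740964 , -0.01158218,
        1.13400791, -0.0750924 ]), 'qvel': array([-0.0001556 , -0.00167154,  0.00036406,  0.00063276, -0.00107439,
       -0.00047648, -0.00183555]), 'joint_efforts': array([-7.70079059e-04, -6.67854953e+01,  9.83990729e-01, -3.14466476e+01,
       -6.06498937e-02,  4.29469091e-02,  1.56962637e-04]), 'eef_pos': array([ 138.55466992, -608.9497926 ,  244.96341806]), 'orientation': array([-3.14003874e+00,  1.37555646e-04,  2.23763628e-01]), 'contact_force': array([-0.54442002, -0.50512991, -0.06104044]), 'torque': array([-0.01541529,  0.00062685, -0.04194341]), 'finger_gap': 91.74963308513946}
top {'fx': 436.3781796227163, 'fy': 436.3781796227163, 'cx': 322.2205733692883, 'cy': 240.90736176037706, 'rvec': array([ 2.17231408, -2.14839126,  0.13757102]), 'tvec': array([ -16.03088682,  562.66967635, 1082.04746537])} [ 426.36215593   -5.30589483 1142.74582948]
side {'fx': 526.3904893112929, 'fy': 526.3904893112929, 'cx': 320.93813027122735, 'cy': 237.3779147248719, 'rvec': array([ 0.6870809 , -2.53056352,  1.23589387]), 'tvec': array([476.92821276, 187.26386264, 899.18243575])} [ 99.56368687 752.15955934 703.846856  ]
{'fx': 398.16625500125383, 'fy': 398.16625500125383, 'cx': 317.97034155243085, 'cy': 237.38375692253248, 'T_tool_cam': array([[-1.56406185e-04, -9.68821255e-01, -2.47760675e-01,
         6.58032813e+01],
       [ 9.99999338e-01,  1.30820701e-04, -1.14282849e-03,
        -3.64157111e-01],
       [ 1.13960875e-03, -2.47760690e-01,  9.68820593e-01,
        -1.37677535e+02],
       [ 0.00000000e+00,  0.00000000e+00,  0.00000000e+00,
         1.00000000e+00]])}
```

View pics/top0.png

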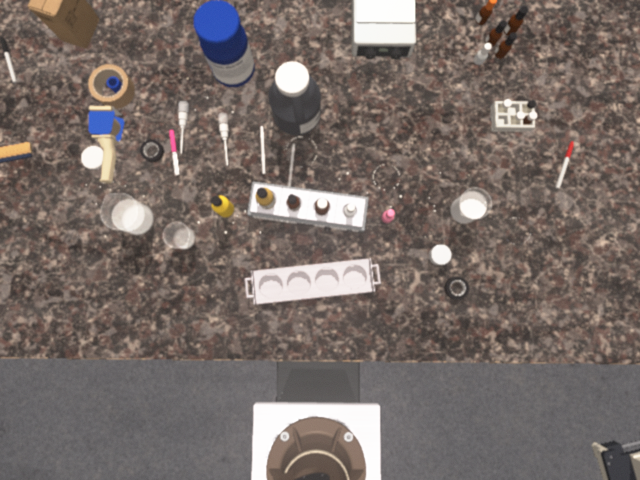

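View pics/side0.png

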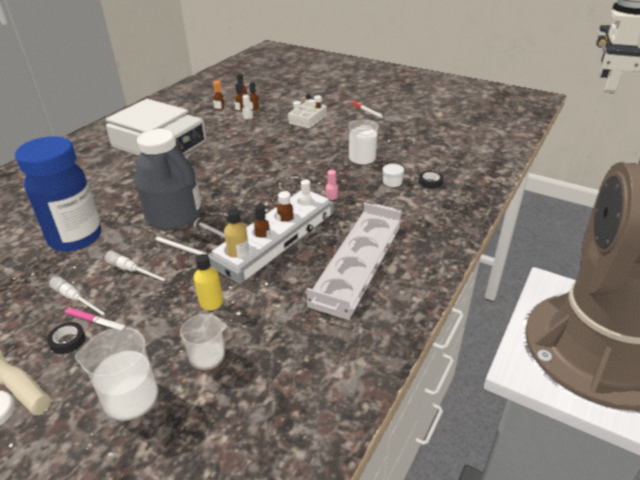

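Top view: the bath is behind the carrier. Left to right the bath holds oil (265,196), slim (293,202), amber (322,207) and clear (350,210). The lookalikes stand outside the bath: yellow at (223,206), pink at (389,215). The carrier holes run along (270..355, 280). I'll confirm this in an enlarged crop and estimate positions.

```bash
python3 - <<'E'
from h import *
im=cv2.imread('pics/top0.png'); d=np.load('pics/top0.npz')['d']
cv2.imwrite('pics/crop1.png',cv2.resize(im[165:315,205:405],None,fx=4,fy=4,interpolation=cv2.INTER_CUBIC))
c,W=cam('top')
v,u=np.mgrid[0:480,0:640]
P=np.stack([(u-c['cx'])/c['fx']*d,(v-c['cy'])/c['fy']*d,d],-1)@W[:3,:3].T+W[:3,3]
roi=(u>170)&(u<470)&(v>20)&(v<320)&(d>0)
n,l,s,ce=cv2.connectedComponentsWithStats(((P[...,2]>60)&roi).astype(np.uint8))
for i in range(1,n):
    if s[i,4]>8:
        m=l==i; z=P[m][:,2]; t=P[m][z>z.max()-6]
        print(s[i],ce[i].round(),'top',np.median(t,0).round(1),'min',P[m].min(0).round(),'max',P[m].max(0).round())
E
```

```text
[ 194   21   58   58 2486] [225.  46.] top [1019.6  240.5  219.4] min [984. 180.  60.] max [1079.  295.  224.]
[ 354   21   62   27 1574] [384.  33.] top [1131.3 -180.3   90.9] min [1077. -249.   60.] max [1145.  -87.   96.]
[ 269   61   52   66 2633] [295.  95.] top [919.6  63.5 197.2] min [850.  -0.  60.] max [968. 128. 202.]
[255 187  20  20 294] [264. 196.] top [667.3 134.7 136.5] min [646. 114.  60.] max [687. 157. 141.]
[457 188  13  31 293] [464. 204.] top [ 657.9 -350.6   95.3] min [ 620. -379.   61.] max [ 690. -346.  100.]
[287 193  13  15 149] [293. 200.] top [659.7  66.8 109.6] min [644.  49.  61.] max [672.  80. 114.]
[211 195  19  18 261] [220. 203.] top [651.3 249.1 112.3] min [629. 226.  61.] max [672. 267. 116.]
[315 198  15  15 174] [322. 205.] top [650.9  -5.6 100.4] min [632. -26.  60.] max [665.   9. 105.]
[346 203   9  10  64] [350. 207.] top [642.  -79.   93.9] min [632. -89.  60.] max [650. -69.  98.]
[387 209   8   8  51] [390. 212.] top [ 633.1 -180.4   70.7] min [ 624. -189.   61.] max [ 641. -171.   74.]
[171 222  19  26  84] [181. 235.] top [558.1 340.6  69.2] min [539. 320.  60.] max [602. 368.  73.]
```

View pics/crop1.png

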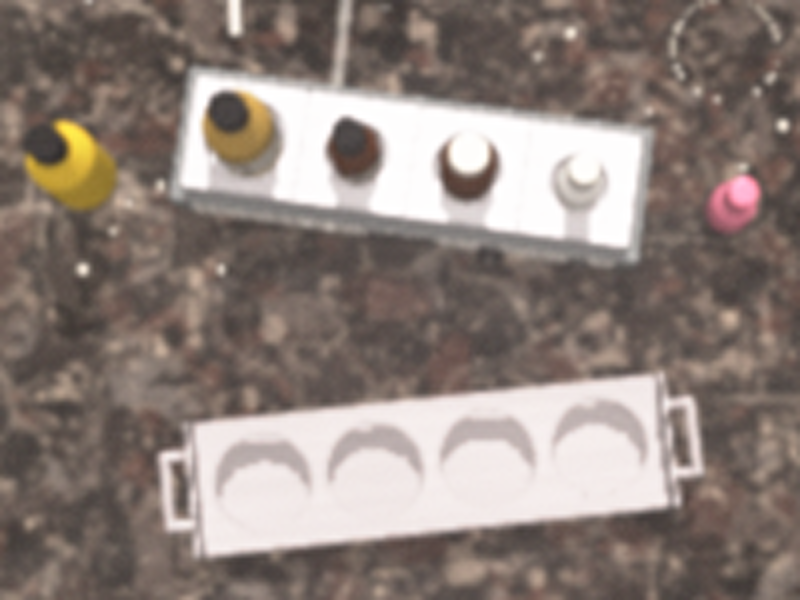

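Crop: bath row, left to right, is oil with black cap at (228,112), slim with black cap at (348,135), amber with white cap at (468,152) and clear at (585,170). The pure-yellow one at (45,143) and the pink one at (742,190) stand outside the bath and are not meant. Carrier hole outlines are centred near (264,483), (376,470), (487,458) and (600,446). Next I'll work out the move for a wrist look.

```bash
cat >> h.py <<'E'
def to(x,y,z,yaw,st=None):
    st=st or get_state(); R=Ro.from_euler('xyz',st['orientation']).as_matrix()
    Rt=Ro.from_euler('xyz',[np.pi,0,yaw]).as_matrix()
    print('shift',(R.T@(np.array([x,y,z])-st['eef_pos'])).round(1),'turn',round(float(Ro.from_matrix(R.T@Rt).as_rotvec()[2]),3))
E
python3 - <<'E'
from h import *
q=[(264,483),(376,470),(487,458),(600,446)]
H=np.array([at_z('top',205+a/4,165+b/4,25) for a,b in q]); print(H.round(1)); print('yaw',np.arctan2(-(H[0]-H[3])[0],(H[0]-H[3])[1]),H.mean(0),np.linalg.norm(H[0]-H[3]))
for (a,b),z in zip([(228,112),(348,135),(468,152),(585,170)],[136,110,99,94]): print(at_z('top',205+a/4,165+b/4,z).round(1))
to(560,-20,330,1.51)
E
```

```text
[[447.4 119.4  25. ]
 [456.5  48.2  25. ]
 [464.8 -22.5  25. ]
 [473.3 -94.6  25. ]]
yaw 0.12021618968631817 [460.50335256  12.6313191   25.        ] 215.5389078039517
[662.3 133.6 136. ]
[655.1  64.5 110. ]
[647.9  -8.   99. ]
[638.6 -79.7  94. ]
shift [ 541.6 -481.   -84.4] turn -1.286
```

```bash
python3 -m inch '[[0,[0,0,-60],0],[0,[0,0,-84],0],[0,[271,-240,-84],-0.65],[0,[542,-481,-84],-1.286],[0,[542,-481,-84],-1.286],[0,[542,-481,-84],-1.286],[0,[542,-481,-84],-1.286],[0,[542,-481,-84],-1.286],[0,[542,-481,-84],-1.286],[0,[542,-481,-84],-1.286],[0,[542,-481,-84],-1.286],[0,[542,-481,-84],-1.286],[0,[542,-481,-84],-1.286],[0,[542,-481,-84],-1.286],[0,[542,-481,-84],-1.286],[0,[542,-481,-84],-1.286],[0,[542,-481,-84],-1.286]]'
python3 - <<'E'
from h import *
st=get_state(); print(st['time'],st['eef_pos'],st['orientation'],st['qvel'].round(3))
import pickle; pickle.dump(st,open('pics/w1.pkl','wb'))
snap('wrist','w1')
E
```

```text
time: 2.22
eef_pos: [559.9, -21.5, 329.6]
orientation: [-3.141, -0.0, 1.508]
contact_force: [-0.2, -0.4, -0.3]
finger_gap: 91.9
2.225 [559.8531424  -21.46787247 329.57604369] [-3.14076588e+00 -4.11036380e-04  1.50750097e+00] [ 0.003 -0.003 -0.004 -0.002  0.    -0.    -0.001]
```

View pics/w1.png

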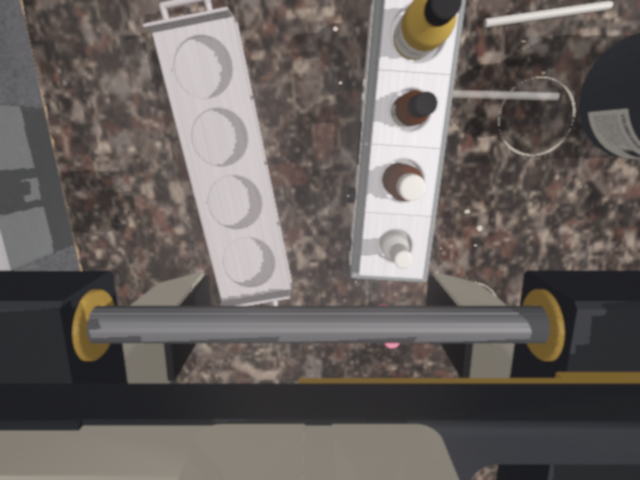

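Wrist view: carrier holes near (203,67), (219,136), (234,201) and (248,261). Cap tops are oil (444,8), slim (424,104), amber (411,187) and clear (403,259). I'll enlarge it to triangulate against the top view.

```bash
python3 - <<'E'
from h import *
im=cv2.imread('pics/w1.png'); cv2.imwrite('pics/crop2.png',cv2.resize(im[0:290,140:480],None,fx=2,fy=2,interpolation=cv2.INTER_CUBIC))
E
```

```text
(no output)
```

View pics/crop2.png

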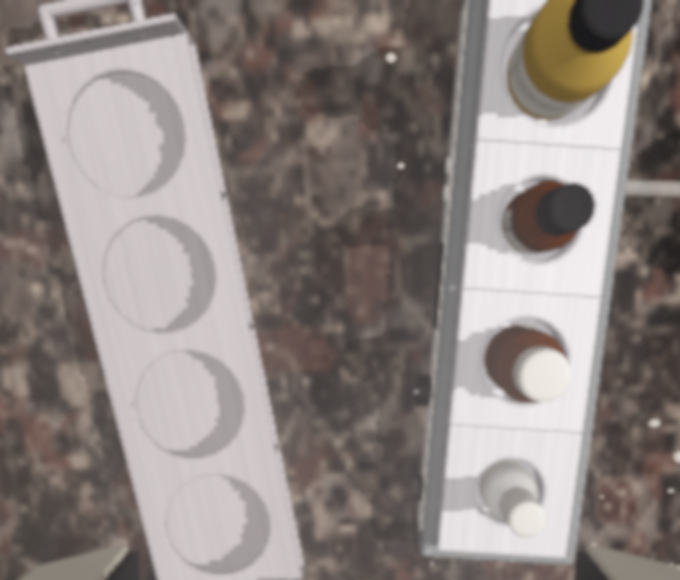

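Crop: holes at (125,134), (159,274), (190,404) and (217,524). Cap tops: oil about (607,14), slim (573,208), amber (543,374), clear (527,518).

```bash
python3 - <<'E'
from h import *
import pickle; st=pickle.load(open('pics/w1.pkl','rb'))
def tri(a,b):
    (o1,r1),(o2,r2)=a,b; r1=r1/np.linalg.norm(r1); r2=r2/np.linalg.norm(r2)
    s=np.linalg.lstsq(np.c_[r1,-r2],o2-o1,rcond=None)[0]; p,q=o1+s[0]*r1,o2+s[1]*r2
    return (p+q)/2,np.linalg.norm(p-q)
T=lambda a,b:ray('top',205+a/4,165+b/4)
Wp=lambda a,b:ray('wrist',140+a/2,b/2,st)
wz=lambda a,b,z:at_z('wrist',140+a/2,b/2,z,st)
t=[(264,483),(376,470),(487,458),(600,446)]; w=[(125,134),(159,274),(190,404),(217,524)]
for a,b in zip(t,w):
    p,e=tri(T(*a),Wp(*b)); print('hole',p.round(1),round(e,1),'wrist z25',wz(*b,25).round(1))
d=np.load('pics/w1.npz')['d']
for n,a,b,z in zip(['oil','slim','amber','clear'],[(228,112),(348,135),(468,152),(585,170)],[(607,14),(573,208),(543,374),(527,518)],[136,110,99,94]):
    p,e=tri(T(*a),Wp(*b)); u,v=140+b[0]/2,b[1]/2
    print(n,p.round(1),round(e,1),'wrist z',wz(*b,z).round(1),'depth',at_d('wrist',u,v,d[int(v),int(u)],st).round(1))
Hw=np.array([wz(*b,25) for b in w]); D=Hw[0]-Hw[3]; print(Hw.mean(0),np.arctan2(-D[0],D[1]),np.linalg.norm(D))
E
```

```text
hole [447.7 120.7  23.3] 2.4 wrist z25 [448.4 121.6  25. ]
hole [456.4  49.6  20.9] 2.4 wrist z25 [457.2  50.8  25. ]
hole [464.8 -22.   19.1] 1.2 wrist z25 [465.8 -20.6  25. ]
hole [472.8 -94.3  19. ] 2.0 wrist z25 [473.4 -91.7  25. ]
oil [664.2 134.2 130. ] 1.0 wrist z [662.9 132.4 136. ] depth [663.4 132.8 134.4]
slim [645.9  62.4 152.8] 1.5 wrist z [657.3  65.6 110. ] depth [657.7  65.7 108.3]
amber [650.6  -8.1  83.9] 1.1 wrist z [646.6  -6.   99. ] depth [646.9  -6.2  97.6]
clear [641.2 -80.4  83.2] 0.9 wrist z [639.5 -76.9  94. ] depth [639.8 -77.3  92.8]
[461.19157563  15.02115003  25.        ] 0.11663789149334909 214.81794887685206
```

```bash
python3 -c "
from h import *
to(662.7,133,190,1.508);to(662.7,133,96,1.508)"
```

```text
shift [160.5  92.9 139.7] turn -0.0
shift [160.4  93.  233.7] turn -0.0
```

```bash
python3 -m inch '[[0,[160,93,100],0],[0,[160,93,140],0],[0,[160,93,140],0],[0,[160,93,140],0],[0,[160,93,140],0],[0,[160,93,140],0],[0,[160,93,170],0],[0,[160,93,200],0],[0,[160,93,220],0],[0,[160,93,234],0],[0,[160,93,234],0],[0,[160,93,234],0],[1,[160,93,234],0],[1,[160,93,234],0],[1,[160,93,234],0],[1,[160,93,234],0],[1,[160,93,234],0],[1,[160,93,234],0]]'
python3 -c "
from h import *
s=get_state();print(s['time'],s['contact_force'])
to(662.7,133,150,1.508);to(473,-93,150,1.508);to(473,-93,79,1.508)"
```

```text
time: 4.53
eef_pos: [663.1, 132.6, 95.9]
orientation: [3.142, -0.001, 1.507]
contact_force: [1.3, -0.6, 0.9]
finger_gap: 42.4
4.525 [ 1.33686909 -0.58625013  0.87434437]
shift [  0.4  -0.4 -54.1] turn -0.001
shift [-237.1 -175.4  -54.3] turn -0.001
shift [-237.2 -175.4   16.7] turn -0.001
```

```bash
python3 -m inch '[[1,[0,0,-15],0],[1,[0,0,-40],0],[1,[0,0,-80],0],[1,[0,0,-110],0],[1,[0,0,-110],0],[1,[-40,-30,-110],0],[1,[-90,-66,-110],0],[1,[-140,-103,-110],0],[1,[-190,-140,-110],0],[1,[-225,-166,-110],0],[1,[-237,-175,-110],0],[1,[-237,-175,-110],0],[1,[-237,-175,-110],0],[1,[-237,-175,-110],0]]'
python3 - <<'E'
from h import *
import pickle
s=get_state();print(s['contact_force'],s['torque'],s['finger_gap'])
pickle.dump(s,open('pics/w2.pkl','wb'))
snap('wrist','w2'); snap('side','s2')
a=cv2.imread('pics/w2.png');b=cv2.imread('pics/s2.png')[120:360,180:500]
cv2.imwrite('pics/m2.png',np.hstack([cv2.resize(a,(400,300)),cv2.resize(b,(400,300))]))
to(473,-93,150,1.508);to(473,-93,79,1.508)
E
```

```text
time: 6.28
eef_pos: [474.2, -91.5, 205.6]
orientation: [3.141, -0.002, 1.51]
contact_force: [0.3, 1.1, -1.0]
finger_gap: 42.7
[ 0.33435756  1.09119448 -0.96467675] [-0.0194285  -0.10605821 -0.02942154] 42.68897599866882
shift [-1.2 -0.9 55.6] turn 0.001
shift [ -1.3  -0.9 126.6] turn 0.001
```

View pics/m2.png

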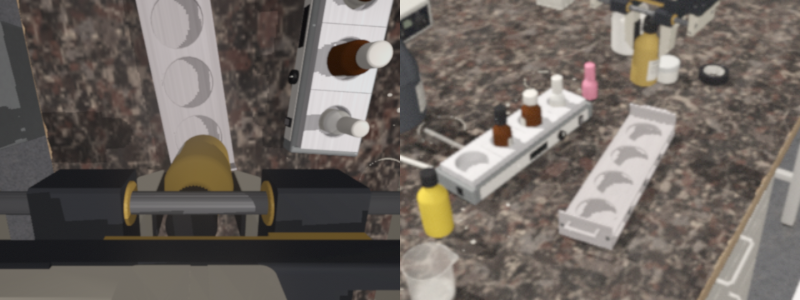

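The oil bottle is held upright (wrist picture (200,165), side picture (645,55)), and the bath and other bottles are undisturbed. Lowering it now.

```bash
python3 -m inch '[[1,[-1,-1,30],0],[1,[-1,-1,70],0],[1,[-1,-1,95],0],[1,[-1,-1,112],0],[1,[-1,-1,120],0],[1,[-1,-1,126],0],[1,[-1,-1,127.5],0],[1,[-1,-1,128.5],0],[1,[-1,-1,128.5],0],[1,[-1,-1,128.5],0]]'
```

```text
time: 7.62
eef_pos: [473.0, -92.8, 77.4]
orientation: [3.141, -0.001, 1.509]
contact_force: [-0.6, 0.1, -2.2]
finger_gap: 42.4
```

```bash
python3 -m inch '[[1,[0,0,1],0],[1,[0,0,1],0],[1,[0,0,1],0],[1,[0,0,1],0]]'; python3 -m inch '[[1,[0,0,1],0],[1,[0,0,1],0],[1,[0,0,1],0]]'
```

```text
time: 8.12
eef_pos: [473.3, -92.8, 76.7]
orientation: [3.14, -0.001, 1.509]
contact_force: [-1.7, 0.2, 6.2]
finger_gap: 42.4
time: 8.5
eef_pos: [473.6, -92.8, 76.4]
orientation: [3.14, -0.001, 1.509]
contact_force: [-1.7, 0.4, 14.3]
finger_gap: 42.1
```

Standing on the base (contact 14 N up at TCP z 76.4). I'll ease off, release and go up.

```bash
python3 -m inch '[[1,[0,0,-0.4],0],[0.3,[0,0,-0.4],0],[0,[0,0,-0.4],0],[0,[0,0,-0.4],0],[0,[0,0,-0.4],0],[0,[0,0,-15],0],[0,[0,0,-60],0],[0,[0,0,-115],0],[0,[0,0,-115],0],[0,[0,0,-115],0]]'
python3 -c "
from h import *
snap('top','t3')
to(656,65,195,1.508);to(656,65,101,1.508)
im=cv2.imread('pics/t3.png');cv2.imwrite('pics/t3c.png',cv2.resize(im[165:315,205:405],None,fx=3,fy=3))"
```

```text
time: 9.75
eef_pos: [473.1, -93.0, 191.9]
orientation: [3.139, -0.0, 1.509]
contact_force: [0.7, 0.0, 0.2]
finger_gap: 92.0
shift [169.  173.2  -3.7] turn 0.001
shift [168.9 173.1  90.3] turn 0.001
```

View pics/t3c.png

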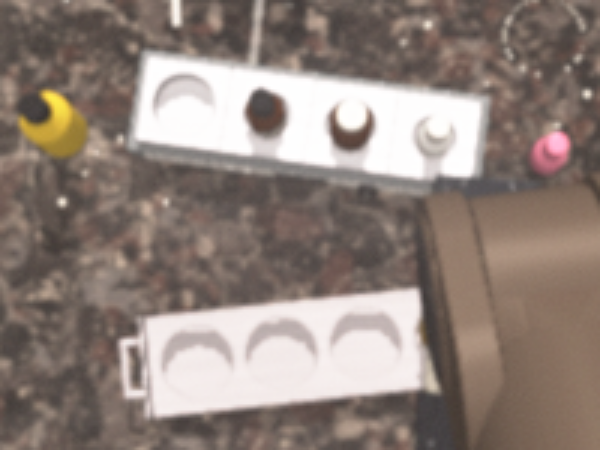

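The arm hides the fourth hole. The oil block is empty and the other bottles are still in place. Next is slim.

```bash
python3 -m inch '[[0,[40,41,-4],0],[0,[85,87,-4],0],[0,[130,133,-4],0],[0,[160,164,-4],0],[0,[169,173,0],0],[0,[169,173,0],0],[0,[169,173,20],0],[0,[169,173,50],0],[0,[169,173,75],0],[0,[169,173,90],0],[0,[169,173,90],0],[0,[169,173,90],0],[1,[169,173,90],0],[1,[169,173,90],0],[1,[169,173,90],0],[1,[169,173,90],0],[1,[169,173,90],0],[1,[169,173,90],0]]'
python3 -c "
from h import *
to(656,65,101,1.508);to(465,-21.5,200,1.508);
snap('top','t4');snap('side','s4')
a=cv2.imread('pics/t4.png')[165:315,205:405];b=cv2.imread('pics/s4.png')[150:330,170:410]
cv2.imwrite('pics/m4.png',np.hstack([cv2.resize(a,(400,300)),cv2.resize(b,(400,300))]))"
```

```text
time: 12.05
eef_pos: [655.9, 65.1, 101.3]
orientation: [3.141, -0.0, 1.509]
contact_force: [-0.1, -1.0, 0.6]
finger_gap: 36.4
shift [-0.1  0.1  0.3] turn 0.001
shift [ -98.2 -185.1  -98.9] turn 0.001
```

View pics/m4.png

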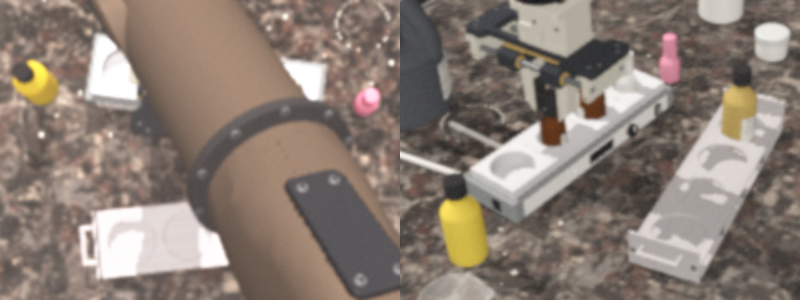

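The oil bottle stands upright in the carrier's rightmost hole (740,105). The fingers are still closing on slim.

```bash
python3 -m inch '[[1,[0,0,0],0],[1,[0,0,0],0],[1,[0,0,0],0],[1,[0,0,0],0]]'
```

```text
time: 12.65
eef_pos: [655.9, 65.0, 101.3]
orientation: [3.141, -0.0, 1.509]
contact_force: [0.2, 0.0, 0.0]
finger_gap: 19.8
```

```bash
python3 -m inch '[[1,[0,0,-10],0],[1,[0,0,-30],0],[1,[0,0,-65],0],[1,[0,0,-90],0],[1,[0,0,-90],0],[1,[-15,-30,-90],0],[1,[-38,-72,-90],0],[1,[-61,-115,-90],0],[1,[-83,-157,-90],0],[1,[-95,-179,-90],0],[1,[-98,-185,-90],0],[1,[-98,-185,-90],0],[1,[-98,-185,-90],0]]'
python3 -c "
from h import *
s=get_state();to(465,-21.5,86,1.508);print(s['finger_gap'])
snap('wrist','w5');snap('side','s5')
a=cv2.imread('pics/w5.png');b=cv2.imread('pics/s5.png')[100:340,200:520]
cv2.imwrite('pics/m5.png',np.hstack([cv2.resize(a,(400,300)),cv2.resize(b,(400,300))]))"
```

```text
time: 14.28
eef_pos: [466.1, -20.7, 191.2]
orientation: [3.14, -0.001, 1.51]
contact_force: [1.2, 0.5, 0.1]
finger_gap: 19.9
shift [ -1.   -1.2 105.2] turn 0.002
19.91014182691354
```

View pics/m5.png

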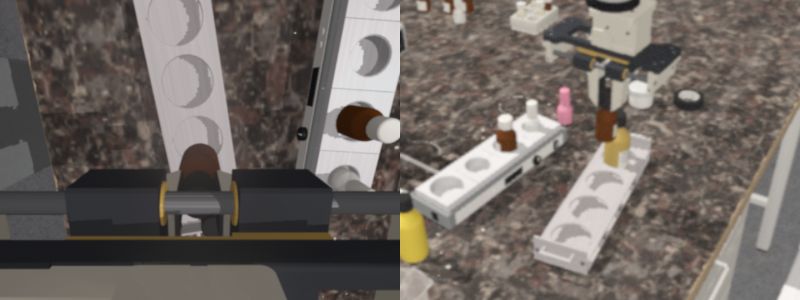

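Slim hangs upright between the pads (side picture (607,120)). Lowering.

```bash
python3 -m inch '[[1,[-1,-1,30],0],[1,[-1,-1,65],0],[1,[-1,-1,88],0],[1,[-1,-1,100],0],[1,[-1,-1,105],0],[1,[-1,-1,108],0],[1,[-1,-1,109.5],0],[1,[-1,-1,109.5],0],[1,[-1,-1,109.5],0]]'; python3 -m inch '[[1,[0,0,0.8],0],[1,[0,0,0.8],0],[1,[0,0,0.8],0]]'
```

```text
time: 15.5
eef_pos: [465.4, -21.5, 82.0]
orientation: [3.139, -0.001, 1.51]
contact_force: [-0.5, 1.6, 3.7]
finger_gap: 19.9
time: 15.88
eef_pos: [465.7, -21.3, 82.0]
orientation: [3.139, -0.001, 1.51]
contact_force: [-2.3, 0.5, 10.1]
finger_gap: 19.9
```

```bash
python3 -m inch '[[1,[0,0,-0.3],0],[0.5,[0,0,-0.3],0],[0,[0,0,-0.3],0],[0,[0,0,-0.3],0],[0,[0,0,-0.3],0],[0,[0,0,-0.3],0],[0,[0,0,-15],0],[0,[0,0,-55],0],[0,[0,0,-100],0],[0,[0,0,-100],0],[0,[0,0,-100],0]]'
python3 -c "
from h import *
to(647,-7,180,1.508);to(647,-7,69,1.508)"
```

```text
time: 17.25
eef_pos: [465.2, -21.6, 182.2]
orientation: [3.138, -0.001, 1.51]
contact_force: [-0.5, -0.5, -0.7]
finger_gap: 91.7
shift [ 25.7 180.6   2.8] turn 0.002
shift [ 25.6 180.2 113.8] turn 0.002
```

```bash
python3 -m inch '[[0,[5,35,0],0],[0,[12,80,0],0],[0,[19,130,0],0],[0,[24,170,0],0],[0,[26,180,0],0],[0,[26,180,0],0],[0,[26,180,30],0],[0,[26,180,65],0],[0,[26,180,95],0],[0,[26,180,110],0],[0,[26,180,114],0],[0,[26,180,114],0],[1,[26,180,114],0],[1,[26,180,114],0],[1,[26,180,114],0],[1,[26,180,114],0],[1,[26,180,114],0],[1,[26,180,114],0],[1,[26,180,114],0],[1,[26,180,114],0]]'
python3 -c "
from h import *
to(457,49.5,160,1.508);
snap('side','s6')
b=cv2.imread('pics/s6.png')[150:330,170:410]
cv2.imwrite('pics/m6.png',cv2.resize(b,(480,360)))"
```

```text
time: 19.75
eef_pos: [646.9, -6.7, 68.9]
orientation: [3.138, -0.001, 1.509]
contact_force: [1.1, 0.5, 0.9]
finger_gap: 35.7
shift [  44.5 -192.7  -91.8] turn 0.001
```

View pics/m6.png

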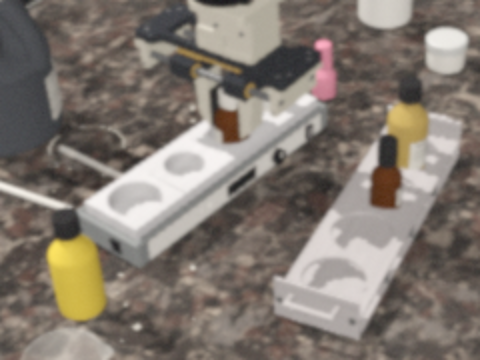

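Oil and slim stand upright in the carrier at (408,130) and (386,175). Amber is gripped with a 35.7 mm gap. Lifting and carrying it.

```bash
python3 -m inch '[[1,[0,0,-10],0],[1,[0,0,-30],0],[1,[0,0,-65],0],[1,[0,0,-90],0],[1,[0,0,-90],0],[1,[7,-30,-90],0],[1,[17,-75,-90],0],[1,[28,-120,-90],0],[1,[38,-165,-90],0],[1,[43,-187,-90],0],[1,[44,-193,-90],0],[1,[44,-193,-90],0],[1,[44,-193,-90],0],[1,[44,-193,-90],0]]'
python3 -c "
from h import *
to(457,49.5,54,1.508)
snap('wrist','w7');snap('side','s7')
a=cv2.imread('pics/w7.png');b=cv2.imread('pics/s7.png')[120:360,180:500]
cv2.imwrite('pics/m7.png',np.hstack([cv2.resize(a,(400,300)),cv2.resize(b,(400,300))]))"
```

```text
time: 21.55
eef_pos: [457.4, 48.9, 158.1]
orientation: [3.138, -0.001, 1.509]
contact_force: [0.5, -0.8, -1.0]
finger_gap: 35.8
shift [  0.4  -0.8 104.1] turn 0.001
```

View pics/m7.png

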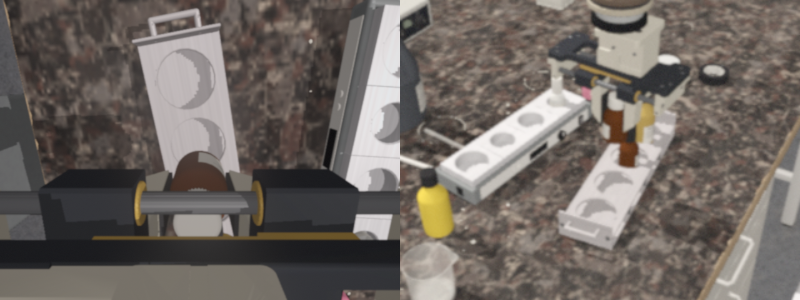

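Amber is held upright over its hole. Lowering.

```bash
python3 -m inch '[[1,[0,-1,30],0],[1,[0,-1,65],0],[1,[0,-1,88],0],[1,[0,-1,99],0],[1,[0,-1,104],0],[1,[0,-1,107],0],[1,[0,-1,108.5],0],[1,[0,-1,108.5],0],[1,[0,-1,108.5],0]]'; python3 -m inch '[[1,[0,0,0.8],0],[1,[0,0,0.8],0],[1,[0,0,0.8],0]]'
```

```text
time: 22.78
eef_pos: [456.6, 49.1, 49.9]
orientation: [3.137, -0.001, 1.509]
contact_force: [-0.2, 0.0, -1.4]
finger_gap: 36.0
time: 23.15
eef_pos: [456.7, 49.1, 49.7]
orientation: [3.137, -0.0, 1.509]
contact_force: [-1.6, -1.4, 11.3]
finger_gap: 35.5
```

```bash
python3 -m inch '[[1,[0,0,-0.3],0],[0.4,[0,0,-0.3],0],[0,[0,0,-0.3],0],[0,[0,0,-0.3],0],[0,[0,0,-0.3],0],[0,[0,0,-0.3],0],[0,[0,0,-15],0],[0,[0,0,-65],0],[0,[0,0,-120],0],[0,[0,0,-120],0],[0,[0,0,-120],0],[0,[0,0,-120],0]]'
python3 - <<'E'
from h import *
import pickle
to(639.3,-78.5,84,1.508)
snap('top','t8')
s=get_state(); d=np.load('pics/t8.npz')['d']; c,W=cam('top'); v,u=np.mgrid[0:480,0:640]
P=np.stack([(u-c['cx'])/c['fx']*d,(v-c['cy'])/c['fy']*d,d],-1)@W[:3,:3].T+W[:3,3]
m=(abs(P[...,0]-640)<35)&(abs(P[...,1]+79)<30)&(P[...,2]>86)&(P[...,2]<100); print(m.sum(),np.median(P[m],0) if m.any() else 0)
E
```

```text
time: 24.65
eef_pos: [455.3, 48.8, 168.9]
orientation: [3.139, -0.0, 1.509]
contact_force: [0.3, 0.1, 0.1]
finger_gap: 91.9
shift [-115.7  191.2   85.4] turn 0.001
45 [640.25450659 -79.02302995  93.40538227]
```

The clear bottle is still at (640,-79). Picking it.

```bash
python3 -m inch '[[0,[-20,35,0],0],[0,[-47,77,0],0],[0,[-74,122,0],0],[0,[-100,165,0],0],[0,[-112,186,0],0],[0,[-116,191,0],0],[0,[-116,191,0],0],[0,[-116,191,30],0],[0,[-116,191,60],0],[0,[-116,191,79],0],[0,[-116,191,85],0],[0,[-116,191,85],0],[1,[-116,191,85],0],[1,[-116,191,85],0],[1,[-116,191,85],0],[1,[-116,191,85],0],[1,[-116,191,85],0],[1,[-116,191,85],0],[1,[-116,191,85],0],[1,[-116,191,85],0]]'; python3 -m inch '[[1,[0,0,0],0],[1,[0,0,0],0],[1,[0,0,0],0],[1,[0,0,0],0]]'
python3 -c "
from h import *
to(448,120.5,170,1.508)
snap('side','s9')
b=cv2.imread('pics/s9.png')[130:330,190:450]
cv2.imwrite('pics/m9.png',cv2.resize(b,(520,400)))"
```

```text
time: 27.2
eef_pos: [639.1, -78.6, 84.2]
orientation: [3.139, -0.0, 1.509]
contact_force: [-0.1, 0.2, -0.7]
finger_gap: 18.0
time: 27.7
eef_pos: [639.1, -78.6, 84.2]
orientation: [3.139, -0.0, 1.509]
contact_force: [0.4, 0.6, -0.1]
finger_gap: 17.8
shift [ 187.  -202.8  -86.3] turn 0.001
```

View pics/m9.png

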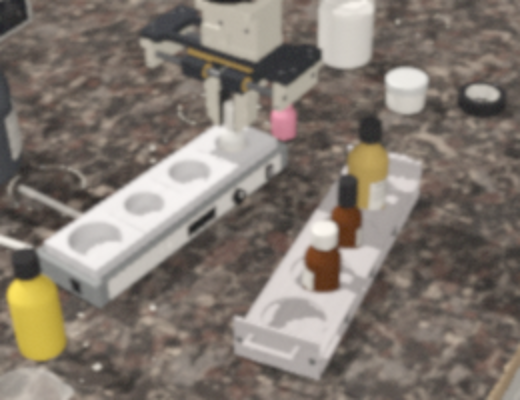

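Three bottles stand upright in the carrier at (368,165), (347,210) and (323,258). Clear is gripped.

```bash
python3 -m inch '[[1,[0,0,-10],0],[1,[0,0,-30],0],[1,[0,0,-65],0],[1,[0,0,-95],0],[1,[0,0,-95],0],[1,[25,-28,-95],0],[1,[58,-63,-95],0],[1,[92,-100,-95],0],[1,[126,-137,-95],0],[1,[160,-174,-95],0],[1,[181,-196,-95],0],[1,[187,-203,-95],0],[1,[187,-203,-95],0],[1,[187,-203,-95],0],[1,[187,-203,-95],0]]'
python3 -c "
from h import *
to(448,120.5,69,1.508)
snap('wrist','w10');snap('side','s10')
a=cv2.imread('pics/w10.png');b=cv2.imread('pics/s10.png')[120:360,180:500]
cv2.imwrite('pics/m10.png',np.hstack([cv2.resize(a,(400,300)),cv2.resize(b,(400,300))]))"
```

```text
time: 29.62
eef_pos: [448.4, 119.6, 178.6]
orientation: [3.139, -0.0, 1.507]
contact_force: [1.1, 0.2, -0.1]
finger_gap: 18.0
shift [  0.8  -0.7 109.6] turn -0.001
```

View pics/m10.png

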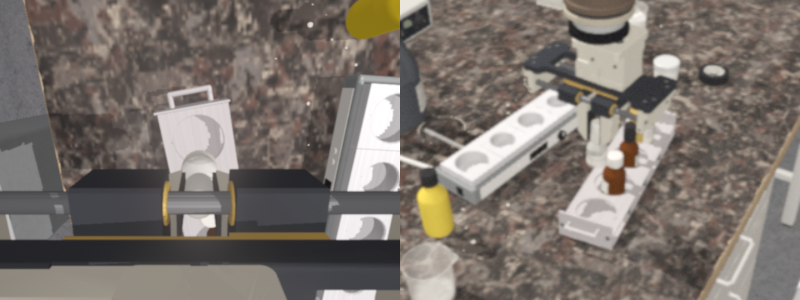

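Clear is upright, above the leftmost hole. Lowering.

```bash
python3 -m inch '[[1,[1,-1,30],0],[1,[1,-1,65],0],[1,[1,-1,92],0],[1,[1,-1,105],0],[1,[1,-1,110],0],[1,[1,-1,112.5],0],[1,[1,-1,113.7],0],[1,[1,-1,113.7],0],[1,[1,-1,113.7],0]]'; python3 -m inch '[[1,[0,0,0.8],0],[1,[0,0,0.8],0],[1,[0,0,0.8],0]]'
```

```text
time: 30.85
eef_pos: [447.6, 121.0, 65.2]
orientation: [3.139, -0.0, 1.508]
contact_force: [0.6, -0.3, 0.1]
finger_gap: 18.1
time: 31.22
eef_pos: [447.9, 121.2, 64.9]
orientation: [3.138, -0.0, 1.508]
contact_force: [-1.7, -0.9, 7.0]
finger_gap: 18.1
```

Standing on the base. I'll release, go up and move clear to the right so the cameras can see.

```bash
python3 -m inch '[[1,[0,0,-0.2],0],[0.5,[0,0,-0.2],0],[0,[0,0,-0.2],0],[0,[0,0,-0.2],0],[0,[0,0,-0.2],0],[0,[0,0,-0.2],0],[0,[0,0,-15],0],[0,[0,0,-60],0],[0,[0,0,-120],0],[0,[0,0,-180],0],[0,[0,0,-230],0],[0,[0,0,-230],0],[0,[-40,0,-230],0],[0,[-100,0,-230],0],[0,[-160,0,-230],0],[0,[-220,0,-230],0],[0,[-280,0,-230],0],[0,[-320,0,-230],0],[0,[-320,0,-230],0],[0,[-320,0,-230],0]]'
python3 -c "
from h import *
s=get_state();print(s['time'],s['qvel'].round(3))
snap('top','t11');snap('side','s11')
a=cv2.imread('pics/t11.png')[150:330,160:480];b=cv2.imread('pics/s11.png')[80:380,140:460]
cv2.imwrite('pics/m11.png',np.hstack([cv2.resize(a,(400,225)),np.zeros((225,0,3),np.uint8)]) if 0 else np.vstack([cv2.resize(a,(500,281)),cv2.resize(b,(320,300))[:, :].copy() if 0 else cv2.copyMakeBorder(cv2.resize(b,(340,319)),0,0,80,80,cv2.BORDER_CONSTANT)]))"
```

```text
time: 33.72
eef_pos: [426.7, -197.1, 294.7]
orientation: [3.139, -0.001, 1.509]
contact_force: [-0.3, 0.5, 0.0]
finger_gap: 91.5
33.725 [-0.018 -0.007 -0.013 -0.     0.001 -0.003 -0.001]
```

View pics/m11.png

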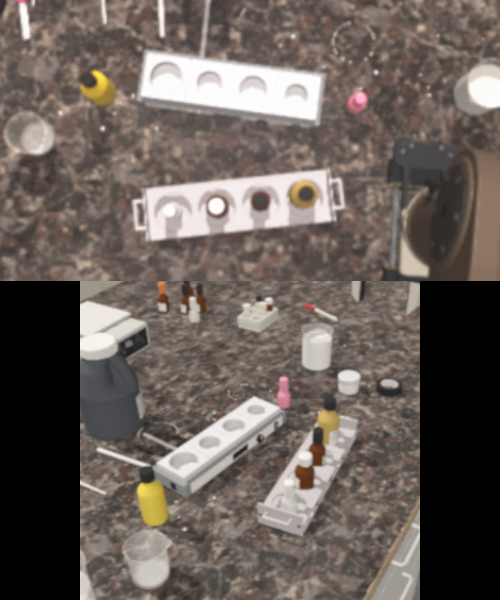

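All four bottles stand upright in the carrier in reversed order: clear (170,210), amber (217,205), slim (261,200), oil (303,193). The beaker, jar and tape are where they were. Handing in.

```bash
python3 -c "
from h import *
print(job_done())"
```

```text
the job is handed in; nothing more can be done
None
```

All four bottles are in the steel carrier in reverse order. From left to right it now holds clear, amber, slim and oil; the bath row was oil, slim, amber and clear. I lowered each one until the upward force reading (about 7–14 N) showed it was standing on the base, then released it.

- **Final pictures:** top and side views show all four upright, one per hole. The beaker, jar, tape, yellow bottle and pink bottle looked unmoved by eye; I didn't measure them.
- **State at hand-in:** the gripper was clear of everything, at about 34 s of the 104 s allowed.
- **Disagreements:** heights I triangulated from the top and wrist views were off by up to about 43 mm for the caps, worst on the slim bottle. I used the depth readings instead, which agreed with the stated heights to about 2 mm. Finger gaps read 1–3 mm under the stated widths of the parts gripped, and every grip held.

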